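# Lower the pantry rack by one hole

### The arm

A 6-joint arm with a two-finger parallel gripper is mounted at the origin on the work surface. World frame = base frame: x ahead of the robot, y to its left, z up, the work surface at z = 0. Lengths are in m, angles in degrees, forces in N, time in s.
With the tool pointing down it reaches from about 0.25 to 0.725 m from the base axis. Payload 9.7 kg.
Tool frame: the origin (TCP) lies midway between the tips of the shut fingers; the grasp point (between the pads) lies 19 mm behind it; z points along the fingers, x is the direction in which the jaws open and shut, and the axes are right-handed (so a half turn about z gives the same grasp; the last joint's range is limited). The gripper opens to 85 mm and grips with 20 to 120 N. Pads are 22 mm wide; open, the fingers measure 114 mm over their backs; the gripper's body (76 mm by 85 mm) begins 54 mm behind the grasp point. The pads swing forward as they close: fully open they stand 13 mm farther back than shut.
Start: joints at [-69.271, 4.979, 10.078, 95.1, 0, 90], TCP at [0.195, -0.514, 0.231] pointing down, gripper open.
Joint ranges: [-179.16, 179.16], [-48.56, 103.87], [-65.8, 70.77], [-126.05, 130.52], [-82.76, 87.17], [-180, 180]. Speed limits (degrees/s): [127.2, 127.2, 147.25, 180, 180, 180].

### API

Orientations are given as [roll, pitch, yaw] about the fixed x, y, z axes, in that order (R = Rz(yaw) Ry(pitch) Rx(roll)).
In Python, from workcell import bot, optics gives the robot as it stands.
- The arm moves only by the shell command python3 -m creep 'ROWS' [FORCE]. ROWS is JSON, a list of rows, each a list of 7 numbers: the shift along the tool's x, y, z in m, then the turn, a rotation vector about the tool's x, y, z in rad, then the opening, from 0 (shut) to 1 (fully open). A call has 1 to 8 rows; each row is the pose to reach, as a shift and turn from the pose commanded when the call began, along the tool's axes at that moment; what a row does not reach only later rows make up. A row lasts 1/10 s, in which the tool goes at most 50 mm and 8.59 degrees, less where a joint would pass 70% of its speed; a pose out of reach is approached as far as the arm can. A call with a gripper value outside its range is refused whole. The fingers move at their own pace and stop on an object; FORCE is the grip in N (left out, the last holds). Time passes only in rows, so rows that repeat a pose let the fingers close. It gives the time, the measured TCP pose, the force and the opening at its end, in the units of the state.
- bot.get_obs(): the state, without advancing time (a new reading comes with each control period).
- optics.camera(name): name is "side" or "top"; returns the picture (384x512x3 uint8, red, green, blue); there is no depth.
- optics.camera_params(name): a dict with "camera_matrix" (3x3 intrinsics, pixels), "R" (3x3) and "t" (3): a world point X has camera coordinates R X + t. Camera axes: x right, y down, z forward; pixel columns grow to the right and rows downward; lengths in m; the calibration is good to about 2 mm. A picture is of the moment at which its call begins. camera_params takes no time and is no camera call.
- bot.job_done(): hands the job in, once; it reports no verdict.
The state is a dict: "time": time; "q": joint angles; "qd": joint speeds; "joint_efforts": joint torques, N m; "ee_pos": TCP position; "tcp_rot": TCP orientation; "wrist_force": force on the tool from outside, world axes, zero at the start; "torque": the same for the moment, N m; "opening": finger opening in m.
Only numpy, scipy, OpenCV 4.12 (cv2) and the standard library are available. Lean on these libraries where they do the work, as an engineer would, in place of code of your own. Each camera call takes 0.05 s, during which the arm holds its last target.

### The job

The little counter rack has to go down by one hole so that it fits under the shelf, and the clip-on bin hanging on it is in the way. First pull the bin up off the rack's rail, past its ball catch, and set it down upright on the wooden board without dropping it. Then press in the button in the side of the rack's grip head, push the tube down just one hole (never as far as the hole after) and let go so that the button springs out again with its pin in that hole; leave the jar, the can and the carton where they stand.

Things in the scene. Friction and masses are not known exactly. Their poses are not given: they have to be found in the camera images.
- stand: The counter rack, fixed: a 140 x 150 x 12 mm base plate and an upright square outer tube, 28 mm wide, top 120 mm above the counter, with three holes 35 mm apart. Origin on the counter on the tube's axis; z up, +y the side of the holes and button, +x the side of rail and hanging bin. A 19 mm inner tube slides in it and carries shelf plate, rail and grip head, all rigid together.
- post (a joint): How far the inner tube is pushed down, m: 0 in the top hole (start), 0.035 in the next, 0.070 in the lowest. About 8 N of friction holds it where it is left, even between holes. With its pin in a hole it moves 2 or 3 mm at most; between holes, button let go, the pin rides on the wall and springs into a hole that comes past.
- post_head (a point): Centre of the top of the grip head: a block on the tube's axis, 40 mm along the rack's x, 34 mm along its y, 62 mm high, standing on the shelf plate (a level plate, x -60 to 80 mm, y -80 to 80 mm, its top 200 mm above the counter at the start). All go down with the tube.
- rail (a point): Middle of the rail's top edge, 100 mm in the rack's +x from the tube's axis, level with the shelf plate's top; goes down with the tube. The rail is a flat bar on edge along the rack's y: 150 mm long, 6 mm thick, 35 mm high. A sprung steel ball stands out of the middle of its outer (+x) face.
- latch (a joint): How far the button is pressed in, m: 0 sprung out, 0.008 fully in. It needs about 5 N to start and 8 N fully in; pressed 0.007 or more, its pin is clear of the hole and the tube can slide.
- latch_face (a point): Centre of the button's outer face: a steel block 26 mm wide, 34 mm high in the head's +y side, standing out 10 mm, or 2 mm when pressed in; centre 27 mm below the head's top. It is pressed towards the rack's -y: pinching the head from above along the rack's y presses it in (44 mm across head and button when out, 36 mm when in).
- bin: White open bin, 0.22 kg, 80 (x) x 110 (y) x 120 mm; origin at the centre of its underside, z up. It hangs on the rail, axes along the rack's, tilted up to 3 degrees, underside 20 mm up, blocking the tube. Hooks at its back (-x) reach 30 mm down behind the rail. The ball sits in a window of its back: about 10 N besides the weight pulls it free; its back then rubs on the ball until moved off in +x.
- bin_tab (a point): Top centre of the bin's finger tab, an upright plate 10 mm thick along the bin's x, 60 mm wide along its y, 50 mm high, above the hooks at the bin's back: 236 mm above the bin's underside and 44 mm in -x from its centre.
- board: Wooden board, fixed flat on the counter, 200 (x) x 220 (y) x 12 mm. Origin at the centre of its underside.
- board_top (a point): Centre of the board's upper face, 12 mm above the counter.
- jar: Bystander: glass jar with a steel lid, 72 mm across, 120 mm high, origin at the centre of its underside.
- can: Bystander: food can, 68 mm across, 100 mm high, origin at the centre of its underside.
- carton: Bystander: low cardboard carton 130 (x) x 50 x 60 mm, origin at the centre of its underside.
Things that resemble listed ones, but are neither listed nor needed, are in the scene too. Of the things like the bin, leave any that is orange or purple; of the rest the smaller one is meant.

How it is judged:
By the outcome, as a careful person would: the job done as asked, in the order asked, and still so for the second after the job is handed in, with the robot touching nothing.
It also fails if it takes over 58 s, if anything falls off the work surface, if the arm or the gripper's body presses on something with over 40 N, if the wrist force passes 120 N, or if a joint passes its speed limit or range.

## Working session

There is one attempt and no reset: what is moved stays moved. The work goes in short steps, Python scripts to look and compute and a shell command to move; the robot and the scene stay as the last step left them, time stands still between calls to the robot, and variables do not carry over. Pictures are saved under pics/ and viewed, and the job is handed in when it is done.

```bash
mkdir -p pics; ls; python3 - <<'E'
from workcell import bot, optics
import cv2, numpy as np
np.set_printoptions(precision=4,suppress=True)
print(bot.get_obs())
for n in("side","top"):
    im=optics.camera(n); cv2.imwrite(f"pics/{n}0.png",im[:,:,::-1]); print(n,optics.camera_params(n))
E
```

```text
pics
{'time': 0.0, 'q': array([-69.2688,   5.0115,  10.0334,  95.0985,   0.001 ,  89.9975]), 'qd': array([-0.1105, -0.059 ,  0.1006,  0.046 , -0.0552,  0.0767]), 'joint_efforts': array([  0.0007, -52.039 ,  46.4807,   0.0162,   0.    ,  -0.    ]), 'ee_pos': array([ 0.1946, -0.5142,  0.2306]), 'tcp_rot': array([-179.999 ,    0.0766,  -69.2664]), 'wrist_force': array([ 0.0988, -0.1244, -0.3469]), 'torque': array([-0.0158, -0.026 ,  0.0107]), 'opening': 0.08540938864502418}
side {'camera_matrix': array([[471.8103,   0.    , 248.8956],
       [  0.    , 471.8103, 188.9287],
       [  0.    ,   0.    ,   1.    ]]), 'R': array([[-0.904 ,  0.4276,  0.0015],
       [ 0.3959,  0.8384, -0.3747],
       [-0.1615, -0.3381, -0.9271]]), 't': array([ 0.4245, -0.2475,  1.4593])}
top {'camera_matrix': array([[398.3607,   0.    , 253.3709],
       [  0.    , 398.3607, 188.9318],
       [  0.    ,   0.    ,   1.    ]]), 'R': array([[-0.0001, -0.9998, -0.0184],
       [-0.9942,  0.0021, -0.1078],
       [ 0.1079,  0.0182, -0.994 ]]), 't': array([0.1187, 0.5679, 1.4157])}
```

View pics/side0.png

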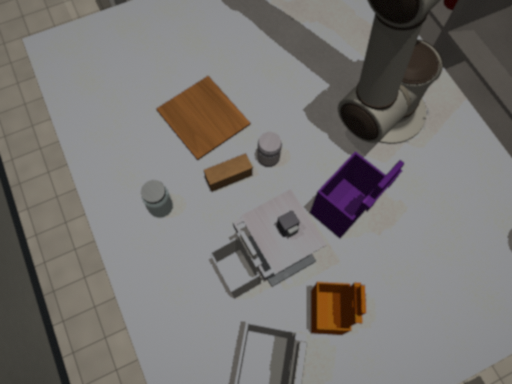

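View pics/top0.png

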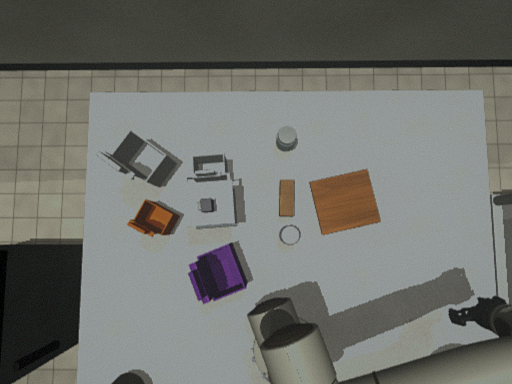

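The side view shows the rack around (285,230), with a white bin hanging on it at (237,268). A bigger white bin stands at (270,355), purple at (350,195), orange at (335,307) and the board at (203,116). I'll enlarge these to confirm.

```bash
python3 - <<'E'
import cv2
a=cv2.imread("pics/side0.png")[180:310,195:345]; cv2.imwrite("pics/side0c.png",cv2.resize(a,None,fx=5,fy=4.6*5/4.6*0.92,interpolation=cv2.INTER_CUBIC) if 0 else cv2.resize(a,(690,598),interpolation=cv2.INTER_CUBIC))
a=cv2.imread("pics/top0.png")[120:250,90:260]; cv2.imwrite("pics/top0c.png",cv2.resize(a,(782,598),interpolation=cv2.INTER_CUBIC))
E
```

```text
(no output)
```

View pics/side0c.png

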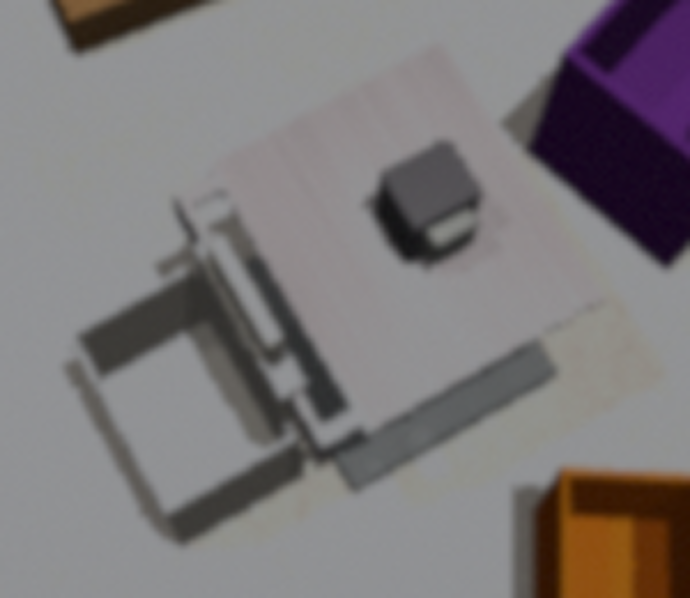

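View pics/top0c.png

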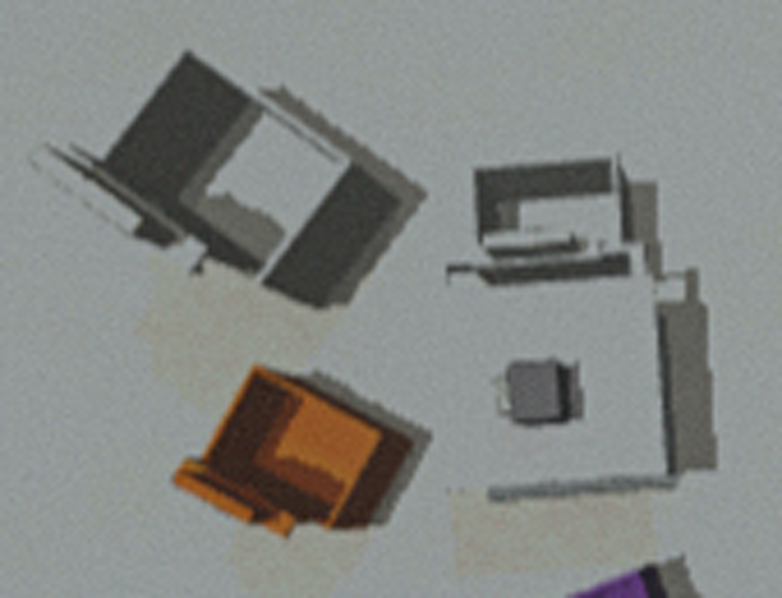

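Candidates: white bin on the rack, top (209,165), and free-standing white bin, top (145,157). The one on the rack is smaller and hangs on the rail, so it is the one meant. Next, finer crops for corner measurements.

```bash
cat > h.py <<'E'
import cv2, numpy as np
from workcell import bot, optics
np.set_printoptions(precision=4,suppress=True)
def P(n):
    p=optics.camera_params(n); return p["camera_matrix"]@np.c_[p["R"],p["t"]]
def crop(src,dst,x0,y0,w,h,k,g=0.7):
    a=cv2.imread(src)[y0:y0+h,x0:x0+w]; a=cv2.resize(a,None,fx=k,fy=k,interpolation=cv2.INTER_CUBIC)
    a=np.uint8(255*np.clip((a/255.)**g*1.1,0,1))
    for i in range(0,w,10):
        cv2.line(a,(i*k,0),(i*k,6),(0,0,255),1); cv2.putText(a,str(x0+i),(i*k,18),0,.4,(0,0,255),1)
    for i in range(0,h,10):
        cv2.line(a,(0,i*k),(6,i*k),(0,0,255),1); cv2.putText(a,str(y0+i),(8,i*k+4),0,.4,(0,0,255),1)
    cv2.imwrite(dst,a)
def tri(s,t):
    X=cv2.triangulatePoints(P("side"),P("top"),np.array(s,float).T.reshape(2,-1),np.array(t,float).T.reshape(2,-1)); return (X[:3]/X[3]).T
def proj(n,X):
    q=P(n)@np.r_[np.array(X).T,np.ones((1,len(X)))]; return (q[:2]/q[2]).T
E
python3 - <<'E'
from h import *
crop("pics/side0.png","pics/s1.png",208,185,120,95,6)
crop("pics/top0.png","pics/t1.png",180,145,70,90,6)
E
```

```text
(no output)
```

View pics/s1.png

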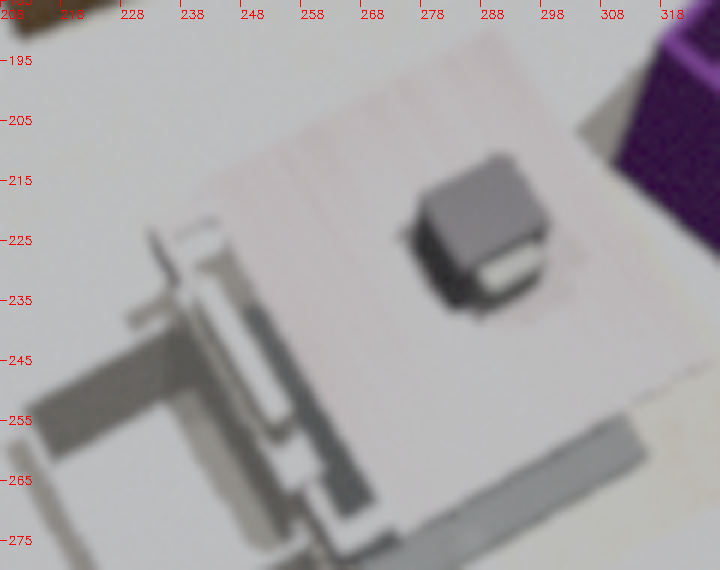

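View pics/t1.png

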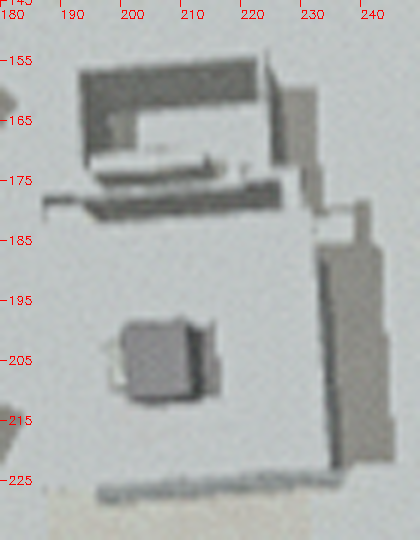

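```bash
cat > fit.py <<'E'
from h import *
from scipy.optimize import least_squares
# rack frame points; z world at start
H=.262
L=[([.02,-.017,H],"side",(277.7,217.2)),([-.02,-.017,H],"side",(291.3,210.8)),([-.02,.017,H],"side",(299.3,222)),([.02,.017,H],"side",(285.5,229.2)),
([.02,.017,H],"top",(200,199.2)),([.02,-.017,H],"top",(211.3,198)),([-.02,-.017,H],"top",(212,211.7)),([-.02,.017,H],"top",(201.3,211.2)),
([-.06,-.08,.2],"side",(291.3,190.5)),([-.06,.08,.2],"side",(327.2,245)),([.08,.08,.2],"side",(273.8,273.3)),
([.08,-.08,.2],"top",(233.3,180.8)),([-.06,-.08,.2],"top",(235.8,223.3)),([-.06,.08,.2],"top",(187.5,226.2))]
def W(p,X):
    c,s=np.cos(p[2]),np.sin(p[2]); return np.array([p[0]+c*X[0]-s*X[1],p[1]+s*X[0]+c*X[1],X[2]+p[3]])
def f(p): return np.concatenate([proj(n,[W(p,X)])[0]-u for X,n,u in L])
r=least_squares(f,[.5,.1,0,0],loss="soft_l1"); p=r.x
print("rack",p[:2],np.degrees(p[2]),"dz",p[3]); print(f(p).reshape(-1,2).round(1).tolist())
for nm,X in dict(head=[0,0,H],rail=[.1,0,.2],face=[0,.027,H-.027]).items(): print(nm,W(p,X))
# independent head height
q=[tuple(np.mean([u for X,n,u in L[:8] if n==m],0)) for m in("side","top")]
print("head tri",tri([q[0]],[q[1]]))
# predicted tab corners, untilted, bin underside .02
R=[[.103+.0 +dx,dy,.256] for dx in(-.005,.005) for dy in(-.03,.03)]
for m in("side","top"):print(m,proj(m,[W(p,X) for X in R]).round(1).tolist())
print("rail ends",proj("side",[W(p,[.1,y,.2]) for y in(-.075,.075)]).round(1).tolist(),proj("top",[W(p,[.1,y,.2]) for y in(-.075,.075)]).round(1).tolist())
np.save("rack.npy",p)
E
python3 fit.py; python3 -c "
from h import *
crop('pics/side0.png','pics/s2.png',205,215,75,75,8)
crop('pics/top0.png','pics/t2.png',183,148,60,40,12)"
```

```text
rack [0.4939 0.2576] 3.411099597040934 dz -0.008941351140766187
[[-0.8, 0.4], [0.9, -1.3], [0.7, 0.1], [-1.0, 1.1], [0.8, -0.1], [0.5, 0.5], [0.4, -0.2], [0.0, 0.9], [-0.4, -1.3], [-1.3, 0.0], [0.0, 0.4], [-0.7, -0.3], [-0.8, 0.4], [-2.3, 0.5]]
head [0.4939 0.2576 0.2531]
rail [0.5937 0.2636 0.1911]
face [0.4923 0.2846 0.2261]
head tri [[0.4945 0.2585 0.2563]]
side [[243.6, 229.5], [256.7, 252.5], [239.7, 231.5], [252.7, 254.6]]
top [[215.0, 173.4], [195.7, 174.6], [214.8, 170.2], [195.6, 171.4]]
rail ends [[234.1, 220.9], [265.1, 276.0]] [[230.7, 174.5], [184.7, 177.3]]
```

View pics/s2.png

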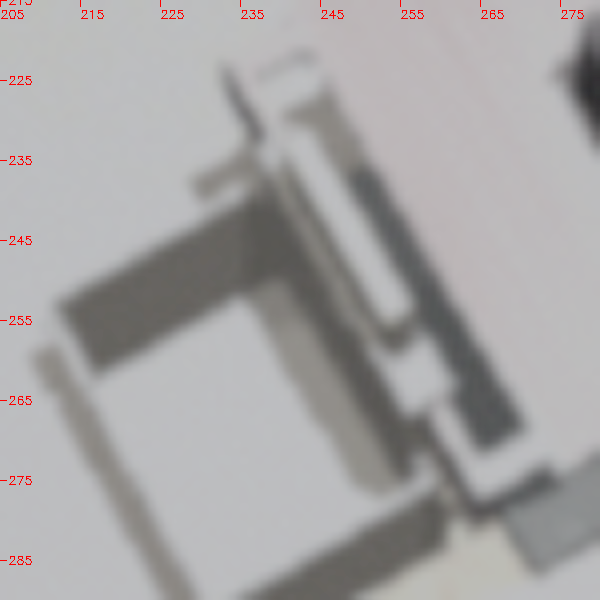

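View pics/t2.png

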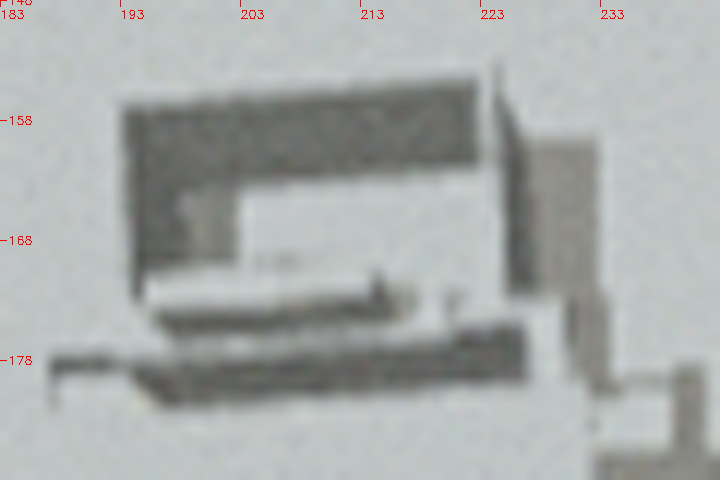

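```bash
python3 - <<'E'
from h import *
p=np.load("rack.npy")
# tab top
s=[(248.1,244.4)];t=[(204.8,171.5)]
print("tab",tri(s,t))
b=tri([(207,77),(249,123),(198,157),(157,108)],[(380,220),(323,234),(310,181),(367,170)]); print("board",b,b.mean(0))
def onplane(n,u,z):
    M=P(n); A=np.c_[M[:,0],M[:,1],-np.array([u[0],u[1],1])]; r=-(M[:,2]*z+M[:,3]); return np.linalg.solve(A,r)[:2]
for nm,u,z in [("jar/can A",(287,133),.11),("can B",(290,235),.1),("cartonA",(287,181),.06),("cartonB",(287,215),.06),("board",(345,201.5),.012)]: print(nm,onplane("top",u,z))
for z in(.24,.25,.256,.26): print("tab@",z,onplane("side",s[0],z),onplane("top",t[0],z))
for z in(.25,.256,.262): print("head@",z,onplane("side",(288.45,219.8),z),onplane("top",(206.15,205),z))
E
```

```text
tab [[0.5993 0.2669 0.2414]]
board [[ 0.4551 -0.3441  0.0013]
 [ 0.4051 -0.1359  0.0004]
 [ 0.5949 -0.0869  0.0224]
 [ 0.6401 -0.3016  0.006 ]] [ 0.5238 -0.2171  0.0075]
jar/can A [ 0.7553 -0.0005]
can B [ 0.4023 -0.0082]
cartonA [ 0.5932 -0.0023]
cartonB [ 0.4722 -0.0012]
board [ 0.5233 -0.2166]
tab@ 0.24 [0.5983 0.2671] [0.6007 0.2663]
tab@ 0.25 [0.5995 0.2696] [0.5992 0.2649]
tab@ 0.256 [0.6002 0.2711] [0.5982 0.264 ]
tab@ 0.26 [0.6006 0.2721] [0.5976 0.2635]
head@ 0.25 [0.4931 0.2569] [0.495  0.2594]
head@ 0.256 [0.4944 0.2584] [0.4946 0.2585]
head@ 0.262 [0.4958 0.26  ] [0.4942 0.2577]
```

```bash
cat > go.py <<'E'
import sys
from h import *
from scipy.spatial.transform import Rotation as Ro
# usage: go.py x y z yaw  -> shift and turn in tool axes
x,y,z,yaw=map(float,sys.argv[1:5]); o=bot.get_obs()
R=Ro.from_euler("xyz",o["tcp_rot"],degrees=True); T=Ro.from_euler("xyz",[180,0,yaw],degrees=True)
print("now",o["ee_pos"],o["tcp_rot"],"f",o["wrist_force"],"op",round(o["opening"],4),"t",round(o["time"],2))
print("shift",R.inv().apply(np.array([x,y,z])-o["ee_pos"]),"turn",(R.inv()*T).as_rotvec())
E
python3 go.py .5985 .266 .36 3.4
```

```text
now [ 0.1946 -0.5142  0.2307] [-179.9993    0.0681  -69.2734] f [-0.0499  0.3247  0.0767] op 0.085 t 0.1
shift [-0.5869 -0.6539 -0.1286] turn [-0.0008  0.001  -1.2684]
```

```bash
python3 -m creep '[[0,0,-0.04,0,0,0,1],[0,0,-0.085,0,0,0,1],[-0.02,-0.03,-0.129,0,0,-0.05,1],[-0.055,-0.06,-0.129,0,0,-0.15,1],[-0.085,-0.095,-0.129,0,0,-0.25,1],[-0.115,-0.13,-0.129,0,0,-0.35,1],[-0.147,-0.163,-0.129,0,0,-0.45,1],[-0.18,-0.2,-0.129,0,0,-0.55,1]]'; python3 go.py .5985 .266 .36 3.4
```

```text
time: 0.9
ee_pos: [0.3182, -0.2737, 0.3601]
tcp_rot: [180.0, 0.0, -37.6]
wrist_force: [0.5, 0.4, 0.1]
opening: 0.0855
now [ 0.3182 -0.2737  0.3601] [179.9987   0.0085 -37.5691] f [0.4709 0.3786 0.1028] op 0.0855 t 0.9
shift [-0.1069 -0.5987  0.0001] turn [-0.      0.0002 -0.715 ]
```

```bash
python3 -m creep '[[-0.008,-0.045,0,0,0,-0.055,1],[-0.016,-0.09,0,0,0,-0.11,1],[-0.024,-0.135,0,0,0,-0.165,1],[-0.032,-0.18,0,0,0,-0.22,1],[-0.04,-0.225,0,0,0,-0.275,1],[-0.048,-0.27,0,0,0,-0.33,1],[-0.056,-0.315,0,0,0,-0.385,1],[-0.064,-0.36,0,0,0,-0.44,1]]'; python3 go.py .5985 .266 .36 3.4
```

```text
time: 1.7
ee_pos: [0.4883, 0.0505, 0.3601]
tcp_rot: [180.0, 0.0, -12.4]
wrist_force: [1.9, -1.2, 0.2]
opening: 0.0856
now [0.4883 0.0505 0.3601] [179.9925   0.0052 -12.4018] f [ 1.8928 -1.2096  0.2246] op 0.0856 t 1.7
shift [ 0.0614 -0.2341  0.0001] turn [ 0.0001  0.0001 -0.2758]
```

```bash
python3 -m creep '[[-0.03,-0.04,0,0,0,-0.05,1]]' >/dev/null; python3 go.py .5985 .266 .36 3.4
```

```text
now [0.4701 0.0961 0.3567] [179.891    0.2643  -9.5842] f [0.4922 0.6905 0.3442] op 0.0855 t 1.8
shift [ 0.0983 -0.1889 -0.0041] turn [ 0.0014  0.0048 -0.2266]
```

```bash
python3 -m creep '[[0.02,-0.038,0,0,0,-0.045,1],[0.04,-0.076,0,0,0,-0.09,1],[0.06,-0.114,0,0,0,-0.135,1],[0.08,-0.152,0,0,0,-0.18,1],[0.098,-0.189,0,0,0,-0.226,1],[0.098,-0.189,0,0,0,-0.226,1],[0.098,-0.189,0,0,0,-0.226,1]]'; python3 go.py .5985 .266 .36 3.4
cat > look.py <<'E'
import sys
from h import *
k=sys.argv[1]
for n in("side","top"): cv2.imwrite(f"pics/{n}{k}.png",optics.camera(n)[:,:,::-1])
a=[int(v) for v in sys.argv[2:10]]
crop(f"pics/side{k}.png",f"pics/cs{k}.png",*a[:4],5); crop(f"pics/top{k}.png",f"pics/ct{k}.png",*a[4:8],5)
A=cv2.imread(f"pics/cs{k}.png");B=cv2.imread(f"pics/ct{k}.png"); h=max(len(A),len(B))
f=lambda I:cv2.copyMakeBorder(I,0,h-len(I),0,5,0)
cv2.imwrite(f"pics/c{k}.png",np.hstack([f(A),f(B)]))
E
python3 look.py 1 205 190 85 100 180 120 65 100
```

```text
time: 2.5
ee_pos: [0.5964, 0.2648, 0.3574]
tcp_rot: [179.9, 0.2, 3.3]
wrist_force: [-1.2, -0.0, 0.6]
opening: 0.0853
now [0.5964 0.2648 0.3574] [179.9094   0.2264   3.3123] f [-1.215  -0.0342  0.619 ] op 0.0853 t 2.5
shift [ 0.0022 -0.001  -0.0026] turn [ 0.0016  0.004  -0.0015]
```

View pics/c1.png

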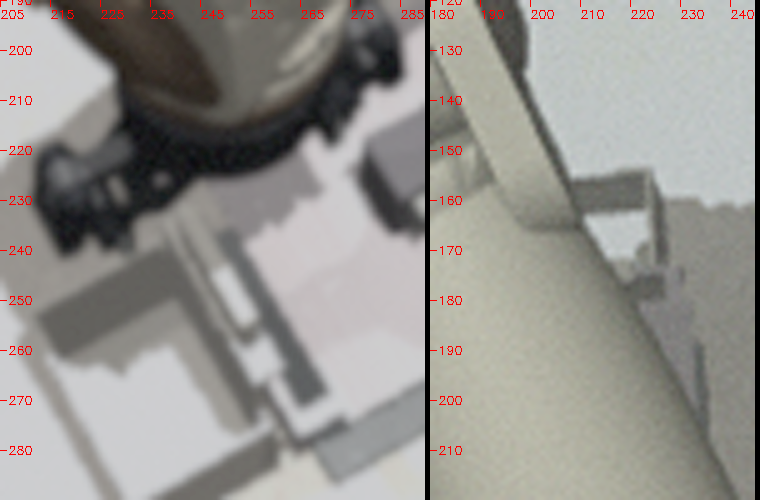

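The side view has the fingers at (220,228) and (282,205), straddling the tab's white strip (248,245). The top view is blocked by the arm. Descending.

```bash
python3 -m creep '[[0.002,-0.001,0.03,0.001,0.004,0,1],[0.002,-0.001,0.06,0.001,0.004,0,1],[0.002,-0.001,0.085,0.001,0.004,0,1],[0.002,-0.001,0.105,0.001,0.004,0,1],[0.002,-0.001,0.12,0.001,0.004,0,1],[0.002,-0.001,0.13,0.001,0.004,0,1],[0.002,-0.001,0.137,0.001,0.004,0,1],[0.002,-0.001,0.137,0.001,0.004,0,1]]'; python3 go.py .5985 .266 .218 3.4; python3 look.py 2 205 190 85 100 180 120 65 100
```

```text
time: 3.4
ee_pos: [0.5972, 0.2645, 0.2236]
tcp_rot: [-179.9, -0.3, 3.2]
wrist_force: [-0.3, -0.1, 0.1]
opening: 0.0853
now [0.5972 0.2645 0.2236] [-179.9345   -0.2519    3.2315] f [-0.2681 -0.0607  0.1454] op 0.0853 t 3.4
shift [ 0.0014 -0.0014  0.0057] turn [-0.0011 -0.0044 -0.0029]
```

View pics/c2.png

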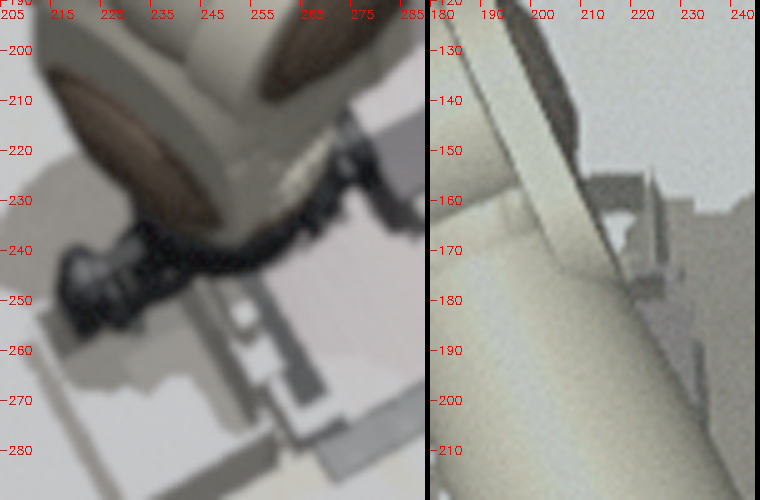

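The fingers straddle the tab; finger tips are at (222,255) and (278,232). Down 5 mm more and close.

```bash
python3 -m creep '[[0.001,-0.001,0.005,0,-0.003,0,1],[0.001,-0.001,0.005,0,-0.003,0,0.6],[0.001,-0.001,0.005,0,-0.003,0,0.3],[0.001,-0.001,0.005,0,-0.003,0,0],[0.001,-0.001,0.005,0,-0.003,0,0],[0.001,-0.001,0.005,0,-0.003,0,0],[0.001,-0.001,0.005,0,-0.003,0,0],[0.001,-0.001,0.005,0,-0.003,0,0]]' 30; python3 go.py .5985 .266 .218 3.4
```

```text
time: 4.3
ee_pos: [0.5971, 0.266, 0.2181]
tcp_rot: [-180.0, 0.1, 3.3]
wrist_force: [-7.1, -0.4, 1.8]
opening: 0.0094
now [0.5971 0.266  0.2181] [-179.9542    0.1244    3.305 ] f [-7.1183 -0.436   1.7614] op 0.0094 t 4.3
shift [0.0014 0.0001 0.0001] turn [-0.0008  0.0022 -0.0017]
```

```bash
python3 -m creep '[[-0.001,0,0,0,0,0,0],[-0.002,0,0,0,0,0,0],[-0.002,0,0,0,0,0,0]]' 60; python3 go.py .5985 .266 .218 3.4
```

```text
time: 4.6
ee_pos: [0.5966, 0.266, 0.2182]
tcp_rot: [-179.9, -0.1, 3.3]
wrist_force: [-0.0, -0.2, -2.1]
opening: 0.0091
now [0.5966 0.266  0.2182] [-179.9446   -0.0615    3.264 ] f [-0.0022 -0.1846 -2.1323] op 0.0091 t 4.6
shift [0.0019 0.0001 0.0002] turn [-0.001  -0.0011 -0.0024]
```

Lateral force is relaxed. Lift slowly and watch the breakaway.

```bash
python3 -m creep '[[0,0,-0.002,0,0,0,0],[0,0,-0.004,0,0,0,0],[0,0,-0.006,0,0,0,0],[0,0,-0.008,0,0,0,0]]'; python3 -m creep '[[0,0,-0.003,0,0,0,0],[0,0,-0.006,0,0,0,0],[0,0,-0.009,0,0,0,0],[0,0,-0.012,0,0,0,0]]' 
```

```text
time: 5.0
ee_pos: [0.5967, 0.2658, 0.2254]
tcp_rot: [-180.0, 0.0, 3.3]
wrist_force: [1.4, -0.6, -7.9]
opening: 0.0092
time: 5.4
ee_pos: [0.5966, 0.266, 0.2389]
tcp_rot: [-179.9, -0.1, 3.3]
wrist_force: [2.5, -0.1, -6.9]
opening: 0.0094
```

```bash
python3 -m creep '[[0,0,-0.005,0,0,0,0],[0,0,-0.01,0,0,0,0],[0,0,-0.015,0,0,0,0],[0,0,-0.02,0,0,0,0],[0,0,-0.025,0,0,0,0],[0,0,-0.03,0,0,0,0]]'; python3 look.py 3 200 180 90 110 180 120 65 100
```

```text
time: 6.0
ee_pos: [0.5969, 0.266, 0.269]
tcp_rot: [-179.9, -0.1, 3.3]
wrist_force: [6.8, 1.0, -6.7]
opening: 0.0095
```

View pics/c3.png

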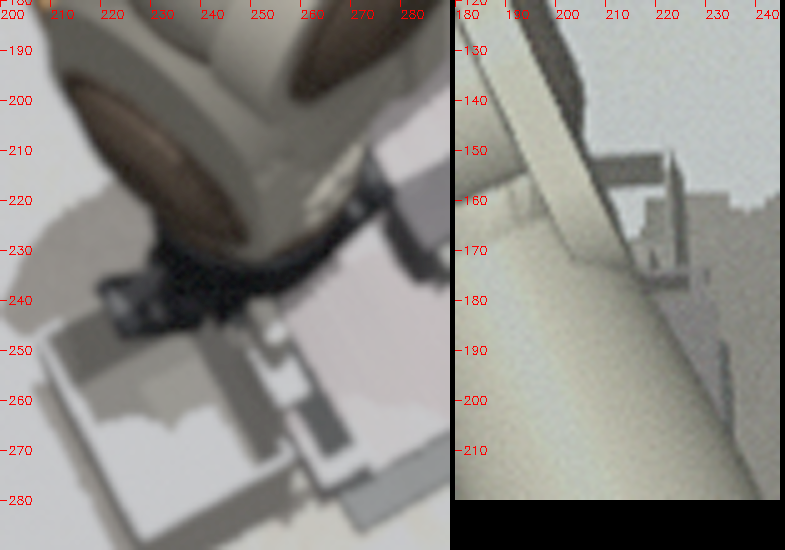

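```bash
python3 -m creep '[[0,0,-0.005,0,0,0,0],[0.002,0,-0.01,0,0,0,0],[0.004,0,-0.012,0,0,0,0],[0.007,0,-0.012,0,0,0,0],[0.010,0,-0.012,0,0,0,0]]';python3 -m creep '[[0.005,0,0,0,0,0,0],[0.010,0,0,0,0,0,0],[0.015,0,0,0,0,0,0],[0.02,0,0,0,0,0,0]]'; python3 go.py .60 .266 .36 3.4
```

```text
time: 6.6
ee_pos: [0.6064, 0.2665, 0.2803]
tcp_rot: [-179.9, -0.0, 3.3]
wrist_force: [0.6, 0.3, -2.2]
opening: 0.0093
time: 7.0
ee_pos: [0.6269, 0.2676, 0.2801]
tcp_rot: [-179.9, -0.0, 3.3]
wrist_force: [0.3, 0.7, -1.4]
opening: 0.0095
now [0.6269 0.2676 0.2801] [-179.9468   -0.0412    3.2604] f [ 0.3478  0.7385 -1.3683] op 0.0095 t 7.0
shift [-0.0269  0.     -0.0799] turn [-0.0009 -0.0007 -0.0024]
```

```bash
python3 -m creep '[[0,0,-0.015,0,0,0,0],[0,0,-0.035,0,0,0,0],[0,0,-0.055,0,0,0,0],[0,0.01,-0.075,0,0,0,0],[0,0.03,-0.085,0,0,0,0],[0,0.055,-0.09,0,0,0,0],[0,0.08,-0.09,0,0,0,0],[0,0.105,-0.09,0,0,0,0]]'; python3 -m creep '[[0,0.025,0,0,0,0,0],[0,0.05,0,0,0,0,0],[-0.01,0.075,0,0,0,0,0],[-0.02,0.1,0,0,0,-0.01,0],[-0.03,0.125,0,0,0,-0.02,0],[-0.04,0.15,0,0,0,-0.04,0],[-0.05,0.175,0,0,0,-0.06,0],[-0.06,0.2,0,0,0,-0.08,0]]';python3 go.py .4806 -.2267 .37 13;python3 look.py 4 150 80 80 110 290 110 75 110
```

```text
time: 7.8
ee_pos: [0.6327, 0.1607, 0.3699]
tcp_rot: [-180.0, -0.1, 3.2]
wrist_force: [0.2, 0.5, -1.6]
opening: 0.0094
time: 8.6
ee_pos: [0.5831, -0.0425, 0.3696]
tcp_rot: [-180.0, -0.1, 7.9]
wrist_force: [0.8, 0.5, -1.7]
opening: 0.0092
now [ 0.5831 -0.0425  0.3696] [-179.9607   -0.0516    7.8579] f [ 0.7716  0.4855 -1.7401] op 0.0092 t 8.6
shift [-0.1267  0.1685 -0.0006] turn [-0.0006 -0.0009 -0.0897]
```

View pics/side4.png

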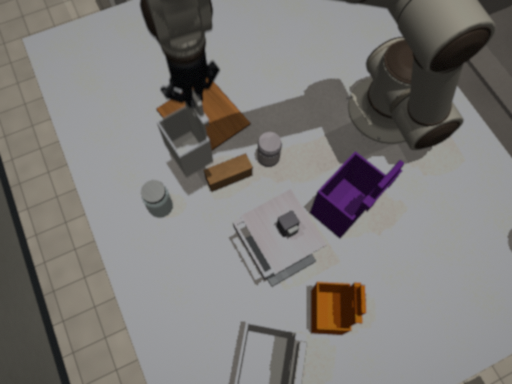

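The bin hangs level in the gripper at (185,140), above the board's edge, and the bystanders are in place. Continue over the board.

```bash
python3 -m creep '[[-0.018,0.024,0,0,0,-0.015,0],[-0.036,0.048,0,0,0,-0.03,0],[-0.054,0.072,0,0,0,-0.045,0],[-0.072,0.096,0,0,0,-0.06,0],[-0.09,0.12,0,0,0,-0.075,0],[-0.108,0.144,0,0,0,-0.09,0],[-0.12,0.16,0,0,0,-0.09,0],[-0.127,0.169,0,0,0,-0.09,0]]'; python3 -m creep '[[0,0,0.005,0,0,0,0],[0,0,0.03,0,0,0,0],[0,0,0.055,0,0,0,0],[0,0,0.08,0,0,0,0],[0,0,0.1,0,0,0,0],[0,0,0.115,0,0,0,0],[0,0,0.12,0,0,0,0],[0,0,0.12,0,0,0,0]]';python3 go.py .4806 -.2267 .21 13;python3 look.py 5 150 60 100 110 290 130 100 110
```

```text
time: 9.5
ee_pos: [0.4803, -0.2265, 0.3695]
tcp_rot: [-180.0, -0.1, 12.9]
wrist_force: [-0.0, 0.6, -2.1]
opening: 0.0092
time: 10.3
ee_pos: [0.4813, -0.2242, 0.2489]
tcp_rot: [-179.9, -0.0, 13.0]
wrist_force: [-0.0, -0.2, -1.0]
opening: 0.0094
now [ 0.4813 -0.2242  0.2489] [-179.9009   -0.0148   13.0497] f [-0.0183 -0.2228 -0.968 ] op 0.0094 t 10.3
shift [-0.0013  0.0023  0.0389] turn [-0.0017 -0.0003  0.0009]
```

View pics/side5.png

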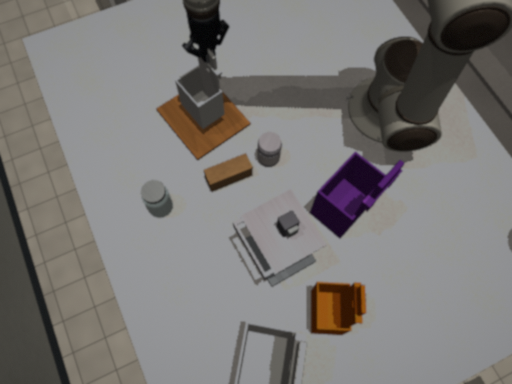

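View pics/top5.png

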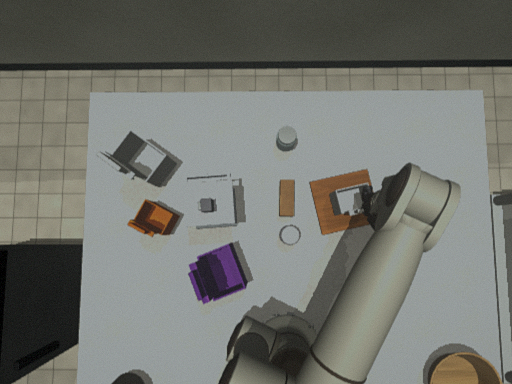

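```bash
python3 -m creep '[[-0.001,0.002,0.008,0,0,0,0],[-0.001,0.002,0.015,0,0,0,0],[-0.001,0.002,0.02,0,0,0,0],[-0.001,0.002,0.023,0,0,0,0]]'; python3 -m creep '[[0,0,0.002,0,0,0,0],[0,0,0.004,0,0,0,0],[0,0,0.006,0,0,0,0],[0,0,0.006,0,0,0,0]]'
```

```text
time: 10.8
ee_pos: [0.4805, -0.2271, 0.2259]
tcp_rot: [-179.9, -0.0, 13.0]
wrist_force: [-0.5, -0.3, -2.3]
opening: 0.0093
time: 11.2
ee_pos: [0.4807, -0.2271, 0.2205]
tcp_rot: [-179.9, -0.1, 13.0]
wrist_force: [0.2, -0.4, -2.5]
opening: 0.0095
```

```bash
python3 -m creep '[[0,0,0.0015,0,0,0,0],[0,0,0.003,0,0,0,0],[0,0,0.004,0,0,0,0],[0,0,0.004,0,0,0,0]]'; python3 -m creep '[[0,0,0.001,0,0,0,0],[0,0,0.002,0,0,0,0],[0,0,0.003,0,0,0,0],[0,0,0.003,0,0,0,0]]'
```

```text
time: 11.6
ee_pos: [0.4807, -0.2271, 0.2165]
tcp_rot: [-179.9, -0.1, 13.0]
wrist_force: [1.1, -0.2, -1.7]
opening: 0.0088
time: 12.0
ee_pos: [0.4807, -0.2271, 0.2135]
tcp_rot: [-179.9, -0.1, 13.0]
wrist_force: [-0.7, -0.1, -2.5]
opening: 0.0091
```

```bash
python3 -m creep '[[0,0,0.001,0,0,0,0],[0,0,0.002,0,0,0,0],[0,0,0.002,0,0,0,0]]'; python3 -m creep '[[0,0,0.001,0,0,0,0],[0,0,0.002,0,0,0,0],[0,0,0.002,0,0,0,0]]'
```

```text
time: 12.3
ee_pos: [0.4807, -0.2271, 0.2115]
tcp_rot: [-179.9, -0.1, 13.0]
wrist_force: [-1.3, -0.1, -2.6]
opening: 0.0096
time: 12.6
ee_pos: [0.4806, -0.2272, 0.2107]
tcp_rot: [-180.0, -0.1, 13.0]
wrist_force: [-3.2, 0.5, 4.9]
opening: 0.0093
```

```bash
python3 -m creep '[[0,0,0.001,0,0,0,0],[0,0,0.0015,0,0,0,0],[0,0,0.0015,0,0,0,0]]'
```

```text
time: 12.9
ee_pos: [0.4805, -0.2272, 0.2106]
tcp_rot: [179.9, -0.2, 13.0]
wrist_force: [-6.8, 1.9, 14.4]
opening: 0.0093
```

```bash
python3 -m creep '[[0,0,-0.001,0,0,0,0],[0,0,-0.001,0,0,0,0]]' 20;  python3 -c "
from workcell import bot;print(bot.get_obs()['torque'])"; python3 look.py 6 150 50 100 110 290 130 100 110
```

```text
time: 13.1
ee_pos: [0.4806, -0.2272, 0.2106]
tcp_rot: [180.0, -0.1, 13.0]
wrist_force: [-3.6, 1.5, 9.1]
opening: 0.0094
[0.34986709 0.9193652  0.07788444]
```

View pics/cs6.png

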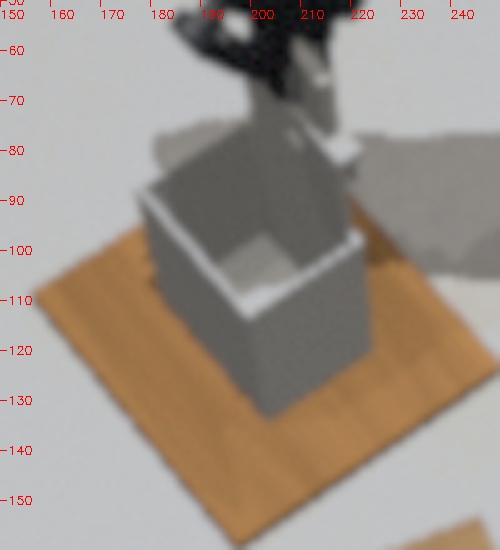

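The bin stands within the board: its near corner is at (202,132), inside the board's near corner (198,157). Release gently.

```bash
python3 -m creep '[[0,0,0,0,0,0,0.12],[0,0,0,0,0,0,0.14],[0,0,0,0,0,0,0.17],[0,0,0,0,0,0,0.2],[0,0,0,0,0,0,0.3],[0,0,0,0,0,0,0.5],[0,0,0,0,0,0,0.7]]'; python3 go.py .4806 -.2267 .40 13; python3 look.py 7 150 50 100 110 290 130 100 110
```

```text
time: 13.9
ee_pos: [0.4807, -0.2272, 0.2091]
tcp_rot: [-179.9, -0.1, 13.0]
wrist_force: [-1.0, -0.3, 0.0]
opening: 0.0537
now [ 0.4807 -0.2272  0.2091] [-179.9496   -0.0609   13.0047] f [-0.9858 -0.2748  0.0243] op 0.0537 t 13.9
shift [ 0.0002 -0.0006 -0.1909] turn [-0.0009 -0.0011  0.0001]
```

View pics/cs7.png

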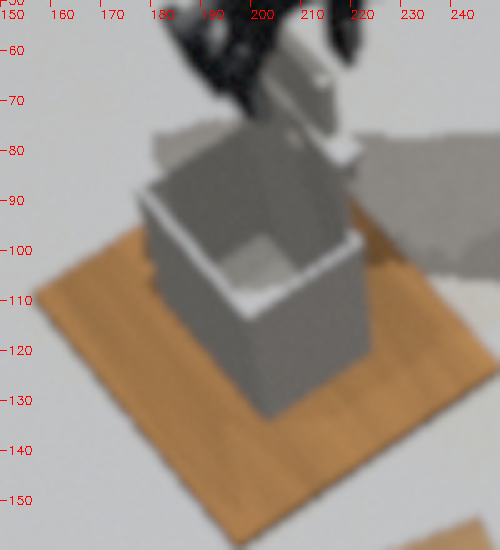

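```bash
python3 -m creep '[[0,0,-0.01,0,0,0,0.9],[0,0,-0.03,0,0,0,1],[0,0,-0.06,0,0,0,1],[0,0,-0.095,0,0,0,1],[0,0,-0.13,0,0,0,1],[0,0,-0.16,0,0,0,1],[0,0,-0.17,0,0,0,1],[0,0,-0.17,0,0,0,1]]';  python3 go.py .4942 .2585 .36 93.4
```

```text
time: 14.8
ee_pos: [0.4809, -0.2275, 0.3814]
tcp_rot: [179.9, -0.2, 13.0]
wrist_force: [0.1, 0.4, -0.8]
opening: 0.085
now [ 0.4809 -0.2275  0.3814] [179.9252  -0.2221  13.0054] f [ 0.0945  0.4382 -0.8213] op 0.085 t 14.8
shift [ 0.1223 -0.4705  0.0213] turn [ 0.0038 -0.0023 -1.4032]
```

```bash
python3 -m creep '[[0.01,-0.035,0,0,0,-0.11,1],[0.018,-0.07,0,0,0,-0.22,1],[0.027,-0.105,0,0,0,-0.33,1],[0.036,-0.14,0,0,0,-0.44,1],[0.045,-0.175,0,0,0,-0.55,1],[0.055,-0.21,0,0,0,-0.66,1],[0.064,-0.245,0,0,0,-0.77,1],[0.073,-0.28,0,0,0,-0.88,1]]';  python3 go.py .4942 .2585 .36 93.4;python3 look.py 8 150 50 100 110 290 130 100 110
```

```text
time: 15.6
ee_pos: [0.4883, 0.0634, 0.3789]
tcp_rot: [-180.0, -0.1, 63.7]
wrist_force: [-0.0, 0.3, -0.2]
opening: 0.0853
now [0.4883 0.0634 0.3789] [-179.9871   -0.0558   63.686 ] f [-0.0356  0.2553 -0.1739] op 0.0853 t 15.6
shift [ 0.1775 -0.0812  0.019 ] turn [ 0.     -0.001  -0.5186]
```

View pics/side8.png

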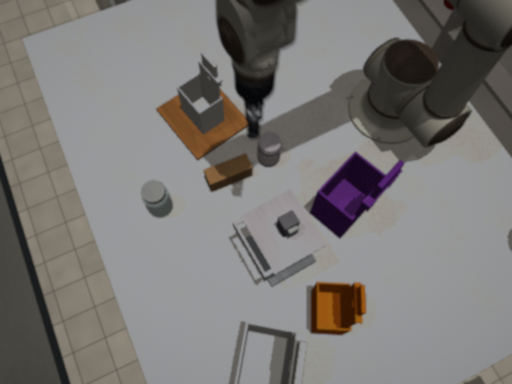

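The bin stands upright on the board at (203,98) with its tab at (208,70), and the rack is free. Move over the head.

```bash
python3 -m creep '[[0.03,-0.014,0,0,0,-0.09,1],[0.06,-0.028,0,0,0,-0.18,1],[0.09,-0.042,0,0,0,-0.27,1],[0.12,-0.056,0,0,0,-0.36,1],[0.15,-0.07,0,0,0,-0.45,1],[0.17,-0.078,0.01,0,0,-0.519,1],[0.1775,-0.0812,0.019,0,0,-0.519,1],[0.1775,-0.0812,0.019,0,0,-0.519,1]]';  python3 go.py .4942 .2585 .30 93.4;python3 look.py 9 230 160 90 110 180 150 70 110
```

```text
time: 16.5
ee_pos: [0.4953, 0.257, 0.3586]
tcp_rot: [-179.9, 0.0, 93.1]
wrist_force: [0.2, -0.5, 0.8]
opening: 0.0858
now [0.4953 0.257  0.3586] [-179.8908    0.0293   93.0734] f [ 0.1662 -0.4765  0.7568] op 0.0858 t 16.5
shift [ 0.0015 -0.0009  0.0586] turn [-0.0019  0.0005 -0.0057]
```

View pics/c9.png

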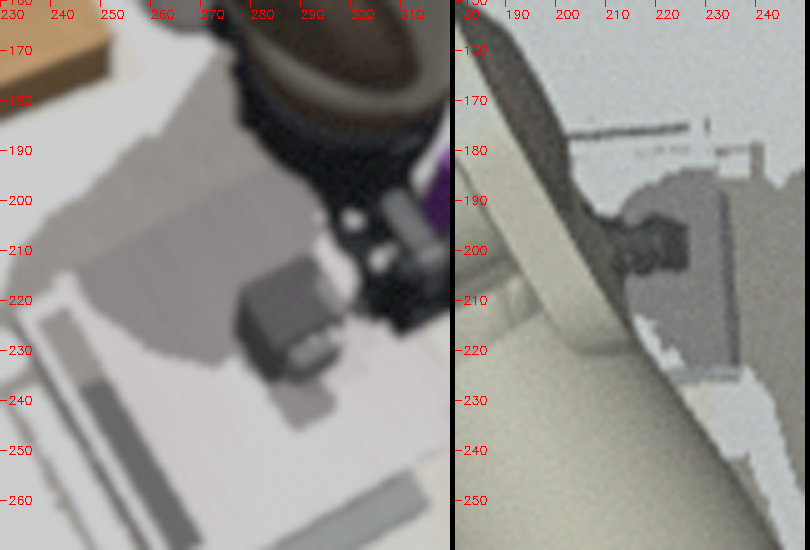

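The fingers are over the head: it is at (290,220) in the side view, and the gripper stands above it as projected. Descend around it.

```bash
python3 -m creep '[[0.002,-0.001,0.03,-0.002,0,-0.005,1],[0.002,-0.001,0.06,-0.002,0,-0.005,1],[0.002,-0.001,0.085,-0.002,0,-0.005,1],[0.002,-0.001,0.105,-0.002,0,-0.005,1],[0.002,-0.001,0.12,-0.002,0,-0.005,1],[0.002,-0.001,0.13,-0.002,0,-0.005,1],[0.002,-0.001,0.138,-0.002,0,-0.005,1],[0.002,-0.001,0.142,-0.002,0,-0.005,1]]';  python3 go.py .4942 .2595 .216 93.4;python3 look.py 10 230 160 90 110 180 150 70 110
```

```text
time: 17.4
ee_pos: [0.4947, 0.2586, 0.2187]
tcp_rot: [179.8, -0.1, 93.4]
wrist_force: [-0.6, -0.2, -0.1]
opening: 0.0851
now [0.4947 0.2586 0.2187] [179.8101  -0.061   93.3873] f [-0.5782 -0.1857 -0.0783] op 0.0851 t 17.4
shift [ 0.0009 -0.0004  0.0027] turn [ 0.0033 -0.0011 -0.0002]
```

View pics/c10.png

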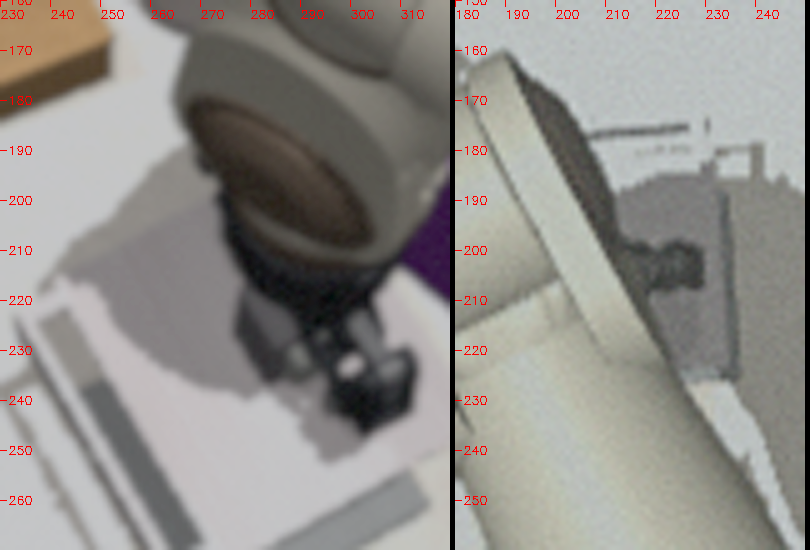

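The finger on the button side stands at (300,240), opposite the button (290,232). Close.

```bash
python3 -m creep '[[0.001,0,0.002,0.003,0,0,0.7],[0.001,0,0.002,0.003,0,0,0.5],[0.001,0,0.002,0.003,0,0,0.3],[0.001,0,0.002,0.003,0,0,0.3],[0.001,0,0.002,0.003,0,0,0.3],[0.001,0,0.002,0.003,0,0,0.3]]' 30;  python3 go.py .4942 .2595 .216 93.4
```

```text
time: 18.1
ee_pos: [0.4948, 0.259, 0.2174]
tcp_rot: [179.9, 0.0, 93.4]
wrist_force: [-0.0, -9.4, 2.7]
opening: 0.0347
now [0.4948 0.259  0.2174] [179.9395   0.0383  93.4235] f [-0.0034 -9.4055  2.6916] op 0.0347 t 18.1
shift [ 0.0005 -0.0006  0.0014] turn [0.0011 0.0007 0.0004]
```

```bash
python3 -m creep '[[-0.001,0,0,0,0,0,0.2],[-0.002,0,0,0,0,0,0.2],[-0.002,0,0,0,0,0,0.2]]' 60;  python3 -m creep '[[0,0,0.001,0,0,0,0.2],[0,0,0.003,0,0,0,0.2],[0,0,0.005,0,0,0,0.2],[0,0,0.005,0,0,0,0.2]]'
```

```text
time: 18.4
ee_pos: [0.4948, 0.2587, 0.2173]
tcp_rot: [179.9, -0.1, 93.5]
wrist_force: [0.2, 2.9, 3.3]
opening: 0.0334
time: 18.8
ee_pos: [0.4948, 0.2587, 0.2113]
tcp_rot: [180.0, -0.1, 93.5]
wrist_force: [2.3, 5.6, 1.7]
opening: 0.0333
```

```bash
python3 -m creep '[[0,0,0.003,0,0,0,0.2],[0,0,0.006,0,0,0,0.2],[0,0,0.009,0,0,0,0.2],[0,0,0.012,0,0,0,0.2]]'; python3 look.py 11 230 160 90 110 180 150 70 110
```

```text
time: 19.2
ee_pos: [0.4948, 0.2586, 0.1996]
tcp_rot: [180.0, -0.1, 93.5]
wrist_force: [2.3, 5.7, 4.8]
opening: 0.0337
```

View pics/c11.png

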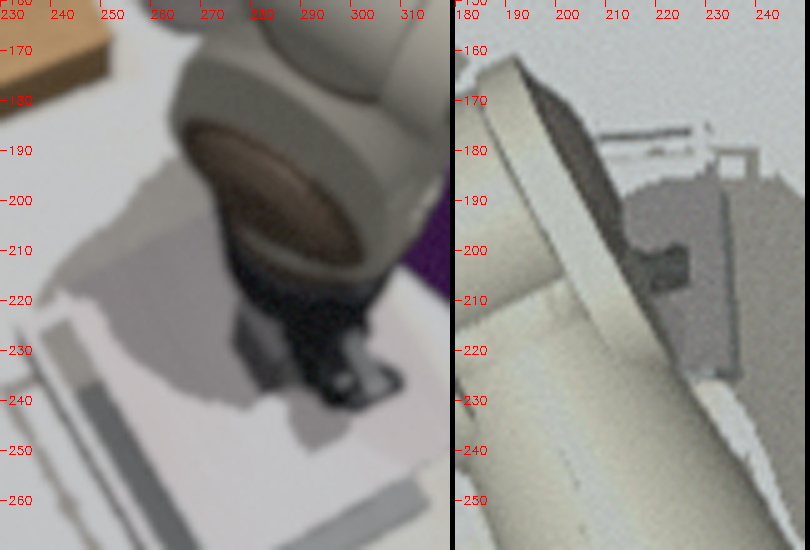

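Force is low while the fingertips have passed the plate's old level, so the tube is moving with the grip. Go on to about 32 mm, let the button out so its pin rides the wall, then push gently from above until it clicks in.

```bash
python3 -m creep '[[0,0,0.003,0,0,0,0.2],[0,0,0.006,0,0,0,0.2],[0,0,0.009,0,0,0,0.2],[0,0,0.012,0,0,0,0.2],[0,0,0.014,0,0,0,0.2],[0,0,0.014,0,0,0,0.2]]'; python3 -m creep '[[0,0,0,0,0,0,0.5],[0,0,0,0,0,0,0.8],[0,0,0,0,0,0,1],[0,0,0,0,0,0,1]]'; python3 look.py 12 230 160 90 110 180 150 70 110
```

```text
time: 19.9
ee_pos: [0.4948, 0.2586, 0.1852]
tcp_rot: [180.0, -0.1, 93.5]
wrist_force: [1.9, 5.3, 0.9]
opening: 0.0333
time: 20.3
ee_pos: [0.4943, 0.2575, 0.185]
tcp_rot: [-179.9, 0.0, 93.4]
wrist_force: [0.4, 1.1, -0.4]
opening: 0.0835
```

View pics/c12.png

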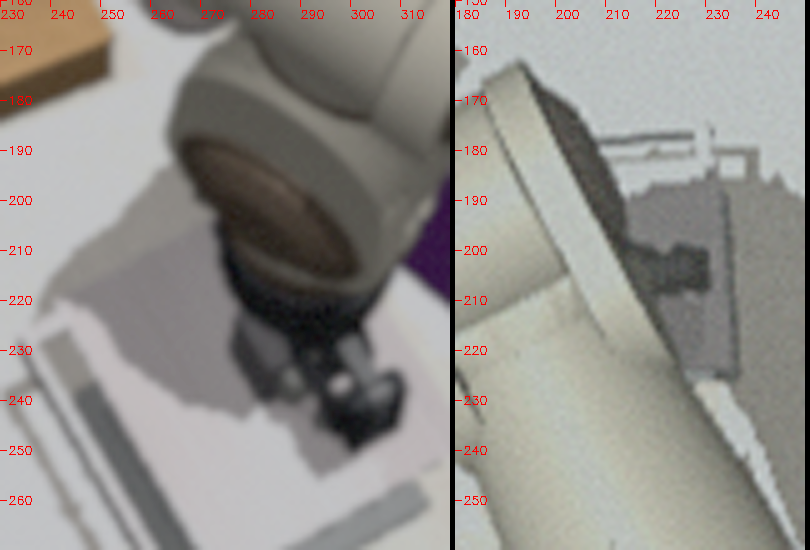

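```bash
python3 -m creep '[[0,0,-0.015,0,0,0,1],[0,0,-0.04,0,0,0,1],[0,0,-0.065,0,0,0,1],[0,0,-0.085,0,0,0,1],[0,0,-0.085,0,0,0,0.5],[0,0,-0.085,0,0,0,0],[0,0,-0.085,0,0,0,0],[0,0,-0.085,0,0,0,0]]' 20; python3 look.py 13 230 160 90 110 180 150 70 110; python3 go.py .494 .2585 .235 93.4
```

```text
time: 21.2
ee_pos: [0.4943, 0.2579, 0.2695]
tcp_rot: [-179.9, -0.0, 93.4]
wrist_force: [-0.6, -0.4, 0.3]
opening: 0.0283
now [0.4944 0.2579 0.2699] [-179.9376   -0.0269   93.4483] f [-0.296  -0.1748  0.5867] op 0.0123 t 21.3
shift [ 0.0006 -0.0003  0.0349] turn [-0.0011 -0.0005  0.0008]
```

View pics/c13.png

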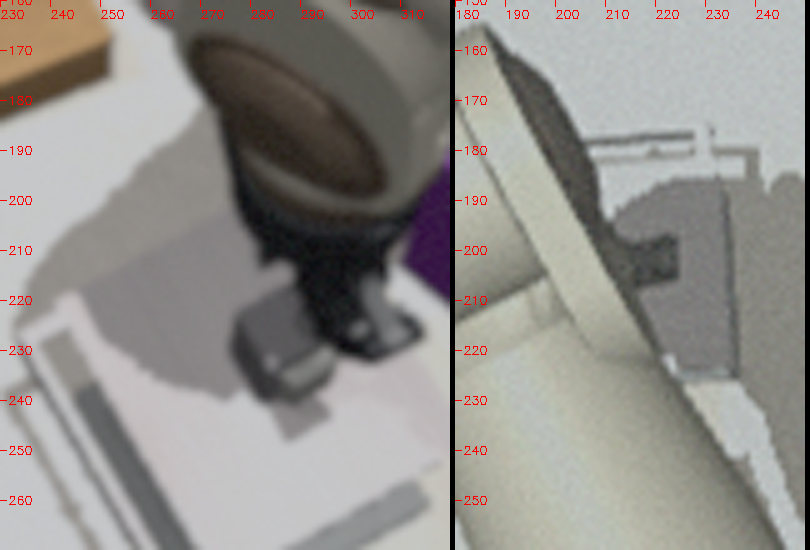

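The head has come down to about (284,228), with the button's light face at (291,236). Press from above with shut fingers, slowly.

```bash
python3 -m creep '[[0,0,0.005,0,0,0,0],[0,0,0.015,0,0,0,0],[0,0,0.025,0,0,0,0],[0,0,0.032,0,0,0,0],[0,0,0.035,0,0,0,0]]'; python3 -m creep '[[0,0,0.0015,0,0,0,0],[0,0,0.003,0,0,0,0],[0,0,0.0045,0,0,0,0]]'; python3 -m creep '[[0,0,0.001,0,0,0,0],[0,0,0.002,0,0,0,0]]'
```

```text
time: 21.8
ee_pos: [0.4942, 0.2579, 0.2343]
tcp_rot: [-179.9, -0.0, 93.5]
wrist_force: [-0.2, -0.3, 0.2]
opening: 0.0001
time: 22.1
ee_pos: [0.4947, 0.2582, 0.2314]
tcp_rot: [180.0, -0.1, 93.5]
wrist_force: [0.0, -0.4, -1.1]
opening: -0.0001
time: 22.3
ee_pos: [0.4946, 0.2581, 0.2293]
tcp_rot: [180.0, -0.1, 93.4]
wrist_force: [-0.3, 0.3, 0.4]
opening: 0.0001
```

```bash
python3 -m creep '[[0,0,0.001,0,0,0,0],[0,0,0.002,0,0,0,0]]'; python3 -m creep '[[0,0,0.001,0,0,0,0]]'; python3 -m creep '[[0,0,0.001,0,0,0,0]]'
```

```text
time: 22.5
ee_pos: [0.4946, 0.2581, 0.2277]
tcp_rot: [180.0, -0.1, 93.4]
wrist_force: [-0.3, -1.2, 3.6]
opening: -0.0001
time: 22.6
ee_pos: [0.4946, 0.2581, 0.2266]
tcp_rot: [180.0, -0.1, 93.4]
wrist_force: [-1.8, -0.7, 4.2]
opening: -0.0001
time: 22.7
ee_pos: [0.4946, 0.2581, 0.2255]
tcp_rot: [180.0, -0.1, 93.4]
wrist_force: [-1.0, -0.2, 5.4]
opening: 0.0003
```

```bash
python3 -m creep '[[0,0,0.001,0,0,0,0]]'; python3 -m creep '[[0,0,0.0005,0,0,0,0]]'; python3 go.py .494 .2585 .235 93.4
```

```text
time: 22.8
ee_pos: [0.4947, 0.2582, 0.225]
tcp_rot: [179.9, -0.1, 93.4]
wrist_force: [-2.1, -1.8, 12.8]
opening: 0.0003
time: 22.9
ee_pos: [0.4947, 0.2582, 0.2249]
tcp_rot: [179.9, -0.1, 93.5]
wrist_force: [-2.5, -2.2, 13.1]
opening: 0.0
now [0.4947 0.2582 0.2249] [179.9083  -0.098   93.4514] f [-2.5327 -2.1884 13.1406] op 0.0 t 22.9
shift [ 0.0004 -0.0006 -0.0101] turn [ 0.0016 -0.0017  0.0009]
```

It stopped at z=0.225 and the force jumped from 5 N to 13 N, so the pin seems to be in. A firmer 1 mm test.

```bash
python3 -m creep '[[0,0,0.001,0,0,0,0],[0,0,0.001,0,0,0,0]]'; python3 -m creep '[[0,0,-0.01,0,0,0,0],[0,0,-0.03,0,0,0,0],[0,0,-0.07,0,0,0,0],[0,0,-0.11,0,0,0,0],[0,0.03,-0.14,0,0,0,0.5],[0,0.07,-0.15,0,0,0,0.5],[0,0.11,-0.15,0,0,0,0.5],[0,0.15,-0.15,0,0,0,0.5]]'; python3 look.py 14 230 160 90 110 180 140 70 110
```

```text
time: 23.1
ee_pos: [0.4947, 0.2581, 0.2246]
tcp_rot: [179.9, -0.1, 93.5]
wrist_force: [-2.1, -2.1, 14.6]
opening: 0.0003
time: 23.9
ee_pos: [0.6281, 0.2645, 0.3681]
tcp_rot: [179.5, -0.2, 93.5]
wrist_force: [0.9, 0.0, 0.9]
opening: 0.0429
```

View pics/c14.png

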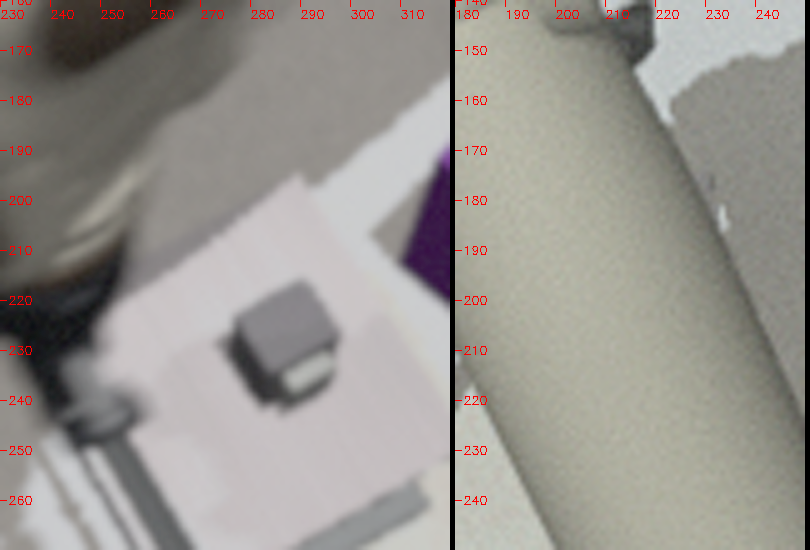

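```bash
python3 -m creep '[[-0.03,0,0,0,0,0,0.5],[-0.07,-0.02,0,0,0,0,0.5],[-0.11,-0.04,0,0,0,0,0.5],[-0.15,-0.07,0,0,0,0,0.5],[-0.19,-0.1,0,0,0,0,0.5],[-0.23,-0.13,0,0,0,0,0.5],[-0.27,-0.15,0,0,0,0,0.5],[-0.3,-0.15,0,0,0,0,0.5]]'; python3 look.py 15 208 185 90 110 180 140 70 110
```

```text
time: 24.8
ee_pos: [0.4922, -0.0458, 0.3668]
tcp_rot: [179.4, -0.2, 93.4]
wrist_force: [-0.2, 0.4, -0.4]
opening: 0.0429
```

View pics/c15.png

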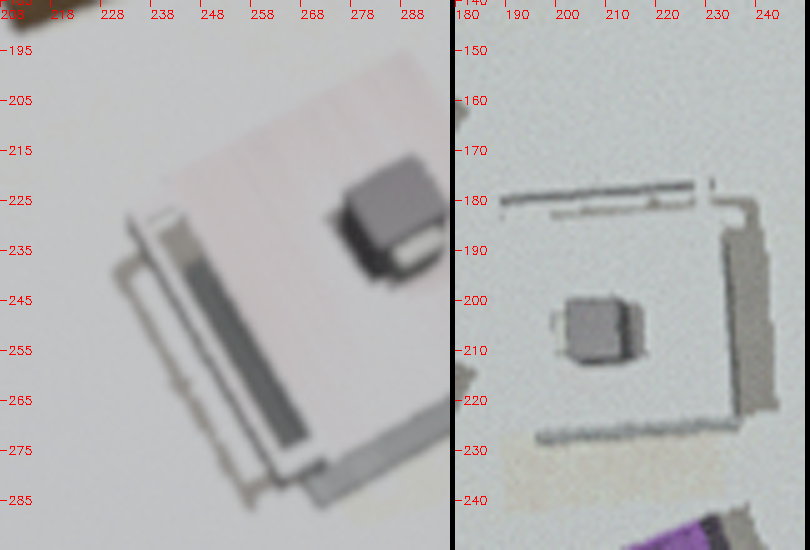

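View pics/side15.png

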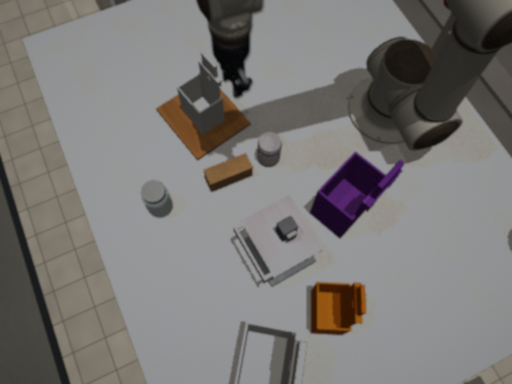

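The button's light strip stands out about 3 px (10 mm) in the top view at (201,206), as at the start. The bin is upright on the board, and the carton, jar and can have not moved. Now I'll measure the drop.

```bash
python3 - <<'E'
from h import *
p=np.load("rack.npy")
for n,c in (("side",(288,222)),("top",(206,205))):
    a=cv2.imread(f"pics/{n}0.png",0).astype(np.float32); b=cv2.imread(f"pics/{n}15.png",0).astype(np.float32)
    k=8; A=cv2.resize(a,None,fx=k,fy=k,interpolation=cv2.INTER_CUBIC); B=cv2.resize(b,None,fx=k,fy=k,interpolation=cv2.INTER_CUBIC)
    x,y=c; T=A[(y-16)*k:(y+16)*k,(x-15)*k:(x+15)*k]
    S=B[(y-26)*k:(y+30)*k,(x-27)*k:(x+27)*k]
    r=cv2.matchTemplate(S,T,cv2.TM_CCOEFF_NORMED); _,v,_,m=cv2.minMaxLoc(r)
    d=np.array(m)/k-[12,10]
    z=.255
    for q in(.0,.030,.033,.035,.037,.040,.07): print(n,q,(proj(n,[[p[0],p[1],z-q]])-proj(n,[[p[0],p[1],z]]))[0])
    print("measured",d,"score",v)
E
```

```text
side 0.0 [0. 0.]
side 0.03 [-1.0362  4.1086]
side 0.033 [-1.1369  4.5079]
side 0.035 [-1.2037  4.7729]
side 0.037 [-1.2703  5.0371]
side 0.04 [-1.3698  5.4316]
side 0.07 [-2.3377  9.2695]
measured [-1.     4.625] score 0.989741861820221
top 0.0 [0. 0.]
top 0.03 [1.2941 0.6416]
top 0.033 [1.4201 0.704 ]
top 0.035 [1.5038 0.7455]
top 0.037 [1.5872 0.7869]
top 0.04 [1.7118 0.8487]
top 0.07 [2.9264 1.4508]
measured [1.5   0.875] score 0.9784078001976013
```

Both views give a drop of about 34–35 mm with an unchanged head and button pattern (match score 0.98–0.99). Handing in.

```bash
python3 -c "
from workcell import bot
print(bot.get_obs()['time']); print(bot.job_done())"
```

```text
24.9
the job is handed in; nothing more can be done
None
```

I handed the job in at 24.9 s of the 58 s allowed. The bin is on the board and the tube is one hole lower. No verdict was reported.

**What I did**
- **Bin:** I pulled the smaller white bin off the rail past its ball catch and set it on the board. The last picture shows it standing upright there.
- **Rack:** I pinched the button in and pushed the tube down about 32 mm. I then let the button out and pressed gently on the head from above until the pin caught.

**Last checks**
- **Drop:** the two pictures put it at about 34–35 mm.
- **Button:** it stands out as it did at the start, about 10 mm in the top view.
- **Lock:** at the stop, the push force rose from about 5 N to 13–15 N. In the final 1 mm test push the tool moved only about 0.3 mm. That is good but not absolute evidence that the pin holds.
- **Bystanders:** the jar, can and carton look unmoved by eye; I did not measure them.
- **Robot:** it is clear of everything.

**Disagreements:** My first camera fit put the rack about 9 mm lower than the text says. The head triangulated alone came out about 6 mm low. Contact with the head and the board matched the text's heights to within about 2 mm.

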